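# Fold down and lock a ratchet handle

## Robot

A 7-joint arm with a two-finger parallel gripper is mounted at the origin on a cart in front of the work surface, level with it; the furniture and walls round the work are solid. World frame = base frame: x ahead of the robot, y to its left, z up, the work surface at z = 0. Lengths are in m, angles in rad, forces in N, time in s.
With the tool pointing down it reaches from about 0.425 to 0.925 m from the base axis. Payload 6.8 kg.
Tool frame: the origin (TCP) lies on the centre line of the jaws, within the pads' length; the fingertips stand 19 mm ahead of it and the grasp point (between the pads) is the TCP; z points along the fingers, y is the line along which they close (so a half turn about z gives the same grasp; the last joint's range is limited). The gripper opens to 85 mm and grips with 20 to 120 N. Pads are 22 mm wide; open, the fingers measure 114 mm over their backs; the gripper's body (76 mm by 85 mm) begins 54 mm behind the grasp point. The pads swing forward as they close: fully open they stand 13 mm farther back than shut.
Start: joints at [0.997, 0.477, 0.022, 1.555, -0.011, 1.109, -0.083], TCP at [0.303, -0.603, 0.25] pointing down, gripper open.
Joint ranges: [-2.96, 2.96], [-0.34, 2.1], [-1.41, 1.46], [0.24, 2.44], [-1.37, 4.51], [0.17, 1.92], [-2.96, 2.96]. Speed limits (rad/s): [2.39, 2.39, 3.14, 3.14, 3.14, 3.14, 3.14].

## Interface

Orientations are given as a rotation vector (axis times angle).
In Python, from bench import r gives the robot as it stands. The module is installed in compiled form; this text tells all that it offers.
- The arm moves only by the tool arm_command, never from a script. Its argument "rows" is a list of rows, each an object of numbers: "fingers": the opening, from -1 (shut) to 1 (fully open); "x", "y", "z": the shift along the tool's x, y, z in m; "ax", "ay", "az": the turn, a rotation vector about the tool's x, y, z in degrees. In form: [{"fingers": .., "x": .., "y": .., "z": .., "ax": .., "ay": .., "az": ..}, ...]. A call has 1 to 10 rows; each row shifts and turns the commanded pose from where the row before left it, along the tool's axes as they then stand; what a row does not reach is not made up. A row lasts 1/12 s, in which the tool goes at most 41.7 mm and 7.16 degrees, less where a joint would pass 70% of its speed; a pose out of reach is approached as far as the arm can. A call is refused whole if a number of a shift passes 0.0417 or a number of a turn 7.16, either way. A call with a gripper value outside its range is refused whole. The fingers move at their own pace and stop on an object; "grip_force" is the grip in N (left out, the last holds). Time passes only in rows, so rows that do not move let the fingers close. It gives the time, the measured TCP pose, the force, the opening and the grip force at its end, in the units of the state.
- r.get_obs(): the state, without advancing time (a new reading comes with each control period).
- r.grab_frame(name): name is "scene" or "top" or "wrist"; returns a dict with "frame" (400x640x3 uint8, red, green, blue), "depth" (400x640 float32, m along the optical axis (not along the pixel's ray), 0 where there is no reading), "K" (3x3 intrinsics, pixels), "world_from_camera" (4x4, takes a point from camera to world coordinates). Camera axes: x right, y down, z forward; pixel columns grow to the right and rows downward; lengths in m; the calibration is good to about 2 mm. A picture is of the moment at which its call begins.
- r.hand_in(): hands the job in; it is judged then, once.
The state is a dict: "clock": time; "joints": joint angles; "qvel": joint speeds; "tau": joint torques, N m; "tcp_pos": TCP position; "orientation": TCP orientation; "contact_force": force on the tool from outside, world axes, zero at the start; "moment": the same for the moment, N m; "grip_width": finger opening in m; "gripper_force": force on a finger pad.
Only numpy, scipy, OpenCV 4.12 (cv2) and the standard library are available. Lean on these libraries where they do the work, as an engineer would, in place of code of your own. Each camera call takes 0.05 s, during which the arm holds its last target. There are 200 camera calls.

## Task

Park the raised handle of the bench ratchet, using only pressure from the fingertips: with the handle still up, press the tail of the pawl down as far as it goes so that the hook comes out of the teeth, then push the handle down until it lies on its rubber stop. Finally press the hook end of the pawl back down into the teeth so that the handle is locked. Nothing needs picking up: do not pull the handle up any further, and leave the small parts standing round the ratchet where they are.

Things in the scene. Friction and masses are not known exactly. Their poses are not given: they have to be found in the camera images.
- ratchet: Fixed bench ratchet: base plate 235 x 84 x 8 mm, two grey side plates (48 mm over their outsides, up to 120 high), a toothed steel wheel between them (radius 59, axle 70 mm above the worktop), a rubber-topped stop post 92 mm from the axle on the handle's side. Origin on the worktop below the axle; +x along the base towards the handle's end, y along the axle, z up.
- axle (a point): Centre of the wheel's axle, about which the handle swings; 70 mm above the worktop.
- handle (a joint): Swing in rad: 0 = level, lying on its stop; grows as it is raised (starts near 0.87). Two steel straps with a black ribbed grip, 90 x 32 x 20 mm, from 130 to 220 mm from the axle. Stiff: stays where it is left, takes about 5 N at the grip. With the hook in the teeth it has a few degrees of play, then stops dead.
- handle_grip (a point): Middle of the grip's top face, 175 mm from the axle along the handle and 10 mm above the handle's centre line; moves with the handle. With the handle down it is 80 mm above the worktop.
- pawl (a joint): Tilt in rad: 0 = hook down in the teeth, 0.30 = tail fully down, hook clear (it leaves the teeth at about 0.1). Dark rocker, pin 80 mm behind the axle and 106 mm above the worktop, a flat press pad at each end. No spring: stays where it is left; about 3 N on a pad moves it (15 N if the handle was forced against the teeth). A gap lies under the hook when the handle is down.
- pawl_tail (a point): Middle of the top of the tail pad (28 x 32 mm, on the side away from the handle), 52 mm behind the pawl's pin; about 116 mm above the worktop, and 16 mm lower when pressed fully down. Moves with the pawl.
- pawl_hook (a point): Middle of the top of the pad over the hook (28 x 30 mm, above the toothed wheel), 66 mm ahead of the pawl's pin; about 143 mm above the worktop with the hook in the teeth, 18 mm higher when freed. Moves with the pawl.
- bushing_a: Bystander, loose: grooved turned steel bushing standing on end, 50 mm diameter, 46 high. Origin at the centre of its underside. Leave where it is.
- bushing_b: Bystander, loose: short stepped steel bushing, 40 mm diameter, 26 high. Origin at the centre of its underside. Leave where it is.
- seal_ring: Bystander, loose: black rubber shaft seal ring lying flat, 58 mm diameter, 9 high. Origin at the centre of its underside. Leave where it is.
- ptfe_spool: Bystander, loose: white tape spool lying flat, 52 mm diameter, 16 high. Origin at the centre of its underside. Leave where it is.
- plug_up: Bystander, loose: small brass pipe plug standing up, 19 x 22 x 31 mm. Origin at the centre of its underside. Leave where it is.

How it is judged:
On the way, in this order (a step that is already met when the one before it is completed fails the run):
1. the pawl's tail is pressed down and the hook is out of the teeth, the handle still up (value of joint pawl above 0.18 rad and value of joint handle above 0.7 rad), for 0.1 s.
2. the handle is pushed down onto its stop with the pawl still free (value of joint handle below 0.05 rad and value of joint pawl above 0.12 rad), for 0.1 s.
3. the hook is pressed back into the teeth with the handle down (value of joint handle below 0.06 rad and value of joint pawl below 0.05 rad), for 0.2 s.
At the end, for the whole second after the job is handed in: The handle lies on its stop (within 0.06 rad, 3.5 degrees), at rest, the pawl's hook is in the teeth (within 0.05 rad of fully down), and every loose part is within 30 mm of where it stood (all of step 3 and velocity of joint handle between -0.05 and 0.05 rad/s and distance of each of bushing_a, bushing_b, seal_ring, ptfe_spool, plug_up from where it was at the start of the episode below 0.03 m); the robot touches nothing.
It fails at once if the handle is raised instead of pushed down (value of joint handle above 1 rad).
It fails at once if a loose part is lifted (height (world z) of any of bushing_a, bushing_b, seal_ring, ptfe_spool, plug_up above 0.02 m).
It fails at once if a loose part is knocked or pushed away (distance of any of bushing_a, bushing_b, seal_ring, ptfe_spool, plug_up from where it was at the start of the episode above 0.03 m).
It also fails if it takes over 48 s, if anything falls off the work surface, if the arm or the gripper's body presses on something with over 40 N, if the wrist force passes 120 N, or if a joint passes its speed limit or range.

## Working session

There is one attempt and no reset: what is moved stays moved. The work goes in short steps, Python scripts to look and compute and a tool call to move; the robot and the scene stay as the last step left them, time stands still between calls to the robot, and variables do not carry over. Pictures are saved under pics/ and viewed, at most 10 in all, crops included, and the job is handed in when it is done.

Besides the shell and the picture viewer there is one more tool, called after "Emit:" by a JSON object that holds its "api" and its "payload", one argument or row to a line. arm_command: Moves the arm, as the interface text tells. Its arguments: {"type":"object","properties":{"rows":{"type":"array"},"grip_force":{"type":"number"}},"required":["rows"]}

```bash
mkdir -p pics; python3 - <<'E'
from bench import r
import cv2,numpy as np
o=r.get_obs();print(o)
for n in("scene","top"):
    f=r.grab_frame(n);np.savez(n+".npz",**f);cv2.imwrite(f"pics/{n}0.png",f["frame"][:,:,::-1]);print(n,f["K"],f["world_from_camera"],(f["depth"]>0).mean())
E
```

```text
{'clock': 0.0, 'joints': array([ 0.9968989 ,  0.47774784,  0.02232761,  1.55645463, -0.01153189,
        1.10929923, -0.08311018]), 'qvel': array([-0.00080059, -0.00089255,  0.00088195, -0.00019462,  0.00056262,
        0.00063212, -0.00056069]), 'tau': array([ 2.22655312e-04, -5.96454442e+01,  1.60834897e+00, -2.81201828e+01,
        1.25969842e-02,  9.20534309e-03,  2.85419526e-05]), 'tcp_pos': array([ 0.30291887, -0.60258701,  0.24935914]), 'orientation': array([-3.05510874e+00, -7.24694005e-01,  7.92579404e-04]), 'contact_force': array([-0.63089035,  0.61442014, -0.12632943]), 'moment': array([-0.01181619,  0.03977289,  0.00947631]), 'gripper_force': 0.0, 'grip_width': 0.08535148405022205}
scene [[462.96943333   0.         310.51578067]
 [  0.         462.96943333 199.95848933]
 [  0.           0.           1.        ]] [[-0.5009368  -0.65669536  0.56374952  0.00477482]
 [-0.86537748  0.39025714 -0.31435835  0.2899252 ]
 [-0.0135696  -0.64532981 -0.76378354  0.85208126]
 [ 0.          0.          0.          1.        ]] 0.9958828125
top [[391.36729655   0.         318.48576964]
 [  0.         391.36729655 193.84598829]
 [  0.           0.           1.        ]] [[-0.01412447 -0.98260639  0.18516258  0.42700909]
 [-0.9998035   0.01645477  0.01105448 -0.0157284 ]
 [-0.01390901 -0.18497006 -0.98264572  0.948175  ]
 [ 0.          0.          0.          1.        ]] 0.99572265625
```

View pics/scene0.png

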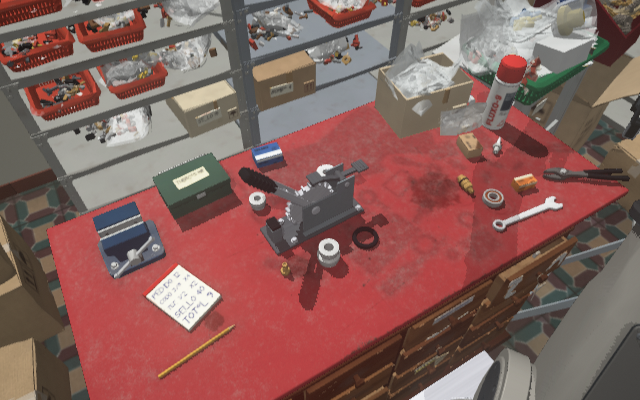

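View pics/top0.png

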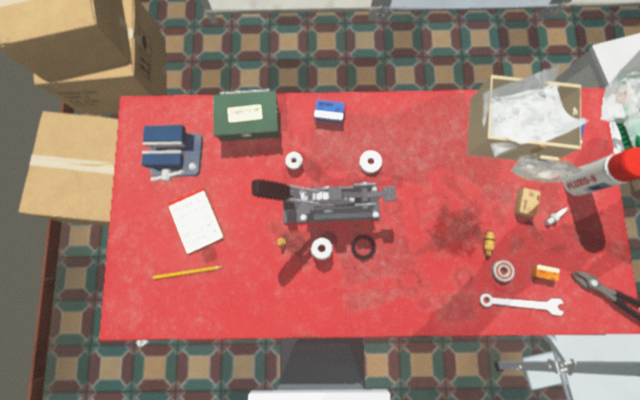

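The scene view shows the ratchet at about (310,205), with its handle raised to the left. In the top view the grip is at (270,189), the tail pad at (389,193) and the base spans (285..380, 185..220). The bystanders are at (294,160), (371,161), (321,248), (363,246) and (281,242).

```bash
cat > h.py <<'E'
import numpy as np,cv2
def cloud(f):
    K,T,d=f["K"],f["world_from_camera"],f["depth"]
    v,u=np.indices(d.shape)
    p=np.stack([(u-K[0,2])/K[0,0]*d,(v-K[1,2])/K[1,1]*d,d],-1)
    return p@T[:3,:3].T+T[:3,3]
E
python3 - <<'E'
from h import *
np.set_printoptions(precision=3,suppress=True)
f=np.load("top.npz");P=cloud(f);s=np.load("scene.npz");S=cloud(s)
for u,v in[(270,189),(262,187),(285,192),(389,193),(345,195),(350,186),(330,186),(370,215),(294,160),(371,161),(321,248),(363,246),(281,242)]:print(u,v,P[v,u],f["frame"][v,u])
# base plate: z 4..12mm non-red
for n,Q,I in(("top",P,f["frame"]),("scene",S,s["frame"])):
    I=I.astype(int);red=(I[...,0]-I[...,1]>50)
    m=(abs(Q[...,2]-.008)<.005)&~red&(abs(Q[...,0]-.42)<.12)&(abs(Q[...,1])<.22)
    m=cv2.morphologyEx(m.astype(np.uint8),cv2.MORPH_OPEN,np.ones((3,3)))
    k,l,st,c=cv2.connectedComponentsWithStats(m);print(n,st[1:])
    for lo,hi in((.095,.125),(.125,.15),(.15,.3)):
        q=Q[(Q[...,2]>lo)&(Q[...,2]<hi)&(abs(Q[...,0]-.43)<.15)&(abs(Q[...,1])<.35)]
        print(n,lo,len(q),q.min(0),q.max(0),q.mean(0))
c=cv2.resize(f["frame"][140:270,235:415],(0,0),fx=4,fy=4,interpolation=2);c2=cv2.resize(s["frame"][130:290,225:400],(0,0),fx=3.7,fy=3.7,interpolation=2)
cv2.imwrite("pics/t1.png",c[...,::-1]);cv2.imwrite("pics/s1.png",c2[...,::-1])
E
```

```text
270 189 [0.575 0.084 0.223] [70 51 53]
262 187 [0.576 0.097 0.236] [74 54 54]
285 192 [0.575 0.059 0.189] [69 52 53]
389 193 [ 0.583 -0.158  0.117] [130 129 130]
345 195 [ 0.577 -0.063  0.132] [117 116 118]
350 186 [ 0.605 -0.077  0.091] [174 132 131]
330 186 [ 0.608 -0.032  0.08 ] [178 115 115]
370 215 [ 0.549 -0.128  0.014] [111 113 114]
294 160 [0.693 0.055 0.001] [101  69  67]
371 161 [ 0.686 -0.137  0.003] [128  69  67]
321 248 [ 0.473 -0.009 -0.   ] [102  56  54]
363 246 [ 0.476 -0.11  -0.   ] [127  65  65]
281 242 [0.487 0.084 0.032] [222 178  94]
top [[351 235  24  24 228]]
top 0.095 429 [ 0.554 -0.171  0.095] [0.58  0.024 0.125] [ 0.571 -0.08   0.113]
top 0.125 181 [ 0.563 -0.074  0.125] [0.58  0.042 0.15 ] [ 0.572 -0.021  0.139]
top 0.15 477 [0.56  0.028 0.15 ] [0.58  0.116 0.246] [0.569 0.081 0.213]
scene [[352 226  26  23 276]
 [301 237   7   5  23]
 [276 241  23  13  88]
 [282 271   6   4  24]]
scene 0.095 744 [ 0.552 -0.173  0.095] [0.58  0.028 0.125] [ 0.569 -0.068  0.111]
scene 0.125 217 [ 0.56  -0.079  0.125] [0.58  0.048 0.15 ] [ 0.569 -0.016  0.138]
scene 0.15 564 [0.556 0.028 0.15 ] [0.58  0.118 0.246] [0.564 0.082 0.208]
```

View pics/t1.png

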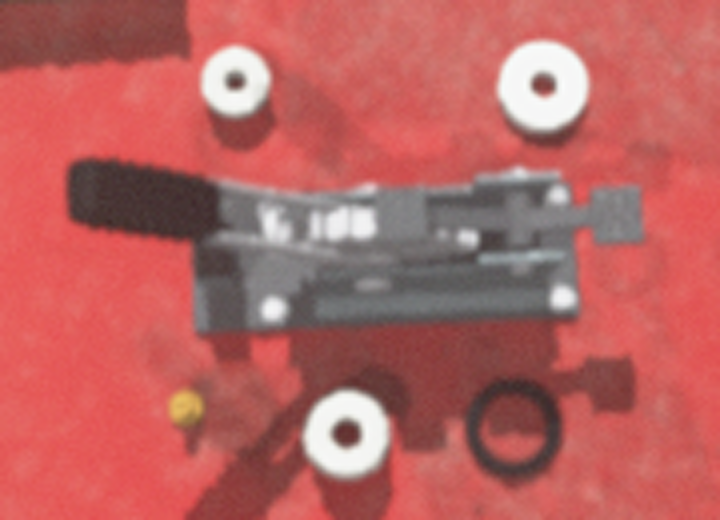

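View pics/s1.png

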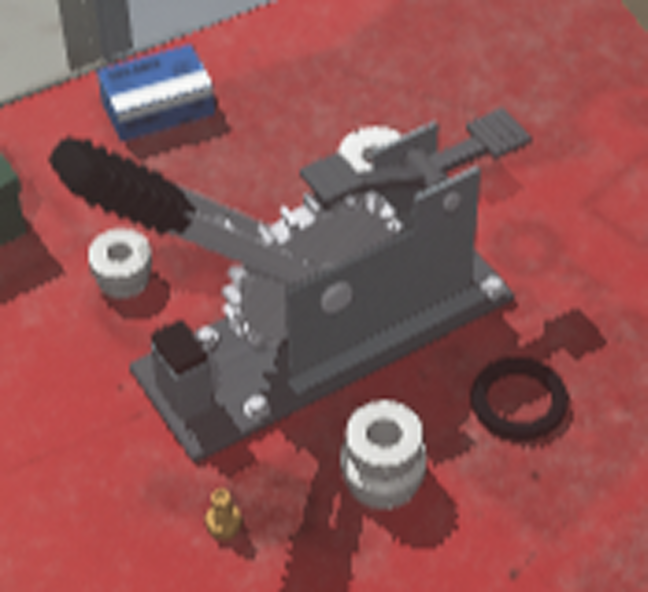

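The crops show the tail pad at top pixel (389,193), the hook pad at (335,193) and the grip spanning (253..289, 180..200). Next I fit these points in both views.

```bash
python3 - <<'E'
from h import *
np.set_printoptions(precision=4,suppress=True)
for n in("top","scene"):
    f=np.load(n+".npz");Q=cloud(f);w=(abs(Q[...,0]-.575)<.06)
    def box(name,lo,hi,y0,y1):
        m=w&(Q[...,2]>lo)&(Q[...,2]<hi)&(Q[...,1]>y0)&(Q[...,1]<y1)
        q=Q[m];print(n,name,len(q),np.percentile(q,3,0),np.percentile(q,97,0),np.median(q,0))
        return q
    box("tail",.106,.13,-.2,-.145); box("hook",.132,.16,-.07,-.02)
    I=f["frame"].astype(int)
    m=w&(Q[...,2]>.15)&(I.max(-1)<100)&(Q[...,1]>.03)
    q=Q[m];c=q.mean(0);a=np.linalg.svd(q-c,full_matrices=False)[2][0];t=(q-c)@a
    print("grip",len(q),c,a,np.percentile(t,[1,99]),np.arctan2(abs(a[2]),np.hypot(*a[:2])))
E
```

```text
top tail 189 [ 0.568  -0.1712  0.1133] [ 0.5987 -0.1458  0.1187] [ 0.5831 -0.1581  0.1161]
top hook 198 [ 0.5656 -0.0543  0.1385] [ 0.595  -0.0283  0.1464] [ 0.5802 -0.0412  0.1435]
grip 556 [0.574  0.0825 0.2172] [-0.0142  0.6553  0.7552] [-0.0482  0.0381] 0.8560037769006388
scene tail 139 [ 0.5666 -0.1707  0.1116] [ 0.5963 -0.1457  0.1192] [ 0.5798 -0.1579  0.1162]
scene hook 157 [ 0.5632 -0.0535  0.139 ] [ 0.5918 -0.0271  0.146 ] [ 0.5771 -0.0395  0.1437]
grip 538 [0.5659 0.0882 0.2163] [-0.0678 -0.6456 -0.7607] [-0.036   0.0526] 0.8643552707615727
```

Emit:
{"api": "arm_command", "payload": {
  "rows": [
    {"fingers": -1,"az": 6.7},
    {"fingers": -1,"az": 6.7},
    {"fingers": -1,"az": 6.7},
    {"fingers": -1,"az": 6.6},
    {"fingers": -1,"x": 0.02,"y": -0.032},
    {"fingers": -1,"x": 0.02,"y": -0.032},
    {"fingers": -1,"x": 0.02,"y": -0.032},
    {"fingers": -1,"x": 0.02,"y": -0.032},
    {"fingers": -1,"x": 0.02,"y": -0.032},
    {"fingers": -1,"x": 0.02,"y": -0.032}
  ]
}}

```text
validation failed for argument at $.ro...
```

Emit:
{"api": "arm_command", "payload": {
  "rows": [
    {"fingers": -1.0,"x": 0.0,"y": 0.0,"z": 0.0,"ax": 0.0,"ay": 0.0,"az": 6.7},
    {"fingers": -1.0,"x": 0.0,"y": 0.0,"z": 0.0,"ax": 0.0,"ay": 0.0,"az": 6.7},
    {"fingers": -1.0,"x": 0.0,"y": 0.0,"z": 0.0,"ax": 0.0,"ay": 0.0,"az": 6.7},
    {"fingers": -1.0,"x": 0.0,"y": 0.0,"z": 0.0,"ax": 0.0,"ay": 0.0,"az": 6.6},
    {"fingers": -1.0,"x": 0.02,"y": -0.032,"z": 0.0,"ax": 0.0,"ay": 0.0,"az": 0.0},
    {"fingers": -1.0,"x": 0.02,"y": -0.032,"z": 0.0,"ax": 0.0,"ay": 0.0,"az": 0.0},
    {"fingers": -1.0,"x": 0.02,"y": -0.032,"z": 0.0,"ax": 0.0,"ay": 0.0,"az": 0.0},
    {"fingers": -1.0,"x": 0.02,"y": -0.032,"z": 0.0,"ax": 0.0,"ay": 0.0,"az": 0.0}
  ]
}}

```text
clock: 0.77
tcp_pos: [0.3836, -0.4735, 0.2498]
orientation: [-3.141, 0.001, 0.001]
contact_force: [0.8, -0.8, 0.1]
grip_width: 0.0004
gripper_force: 0.0
```

Emit:
{"api": "arm_command", "payload": {
  "rows": [
    {"fingers": -1.0,"x": 0.022,"y": -0.0345,"z": 0.0,"ax": 0.0,"ay": 0.0,"az": 0.0},
    {"fingers": -1.0,"x": 0.022,"y": -0.0345,"z": 0.0,"ax": 0.0,"ay": 0.0,"az": 0.0},
    {"fingers": -1.0,"x": 0.022,"y": -0.0345,"z": 0.0,"ax": 0.0,"ay": 0.0,"az": 0.0},
    {"fingers": -1.0,"x": 0.022,"y": -0.0345,"z": 0.0,"ax": 0.0,"ay": 0.0,"az": 0.0},
    {"fingers": -1.0,"x": 0.022,"y": -0.0345,"z": 0.0,"ax": 0.0,"ay": 0.0,"az": 0.0},
    {"fingers": -1.0,"x": 0.022,"y": -0.0345,"z": 0.0,"ax": 0.0,"ay": 0.0,"az": 0.0},
    {"fingers": -1.0,"x": 0.022,"y": -0.0345,"z": 0.0,"ax": 0.0,"ay": 0.0,"az": 0.0},
    {"fingers": -1.0,"x": 0.022,"y": -0.0345,"z": 0.0,"ax": 0.0,"ay": 0.0,"az": 0.0},
    {"fingers": -1.0,"x": 0.022,"y": -0.0345,"z": 0.0,"ax": 0.0,"ay": 0.0,"az": 0.0},
    {"fingers": -1.0,"x": 0.0,"y": 0.0,"z": 0.0,"ax": 0.0,"ay": 0.0,"az": 0.0}
  ]
}}

```text
clock: 1.6
tcp_pos: [0.5856, -0.154, 0.25]
orientation: [-3.136, -0.02, -0.003]
contact_force: [0.9, 1.4, 0.5]
grip_width: -0.0002
gripper_force: 0.0
```

Emit:
{"api": "arm_command", "payload": {
  "rows": [
    {"fingers": -1.0,"x": -0.003,"y": 0.006,"z": 0.03,"ax": 0.0,"ay": 0.0,"az": 0.0},
    {"fingers": -1.0,"x": 0.0,"y": 0.0,"z": 0.035,"ax": 0.0,"ay": 0.0,"az": 0.0},
    {"fingers": -1.0,"x": 0.0,"y": 0.0,"z": 0.035,"ax": 0.0,"ay": 0.0,"az": 0.0},
    {"fingers": -1.0,"x": 0.0,"y": 0.0,"z": 0.005,"ax": 0.0,"ay": 0.0,"az": 0.0},
    {"fingers": -1.0,"x": 0.0,"y": 0.0,"z": 0.0,"ax": 0.0,"ay": 0.0,"az": 0.0}
  ]
}}

```text
clock: 2.02
tcp_pos: [0.5763, -0.1704, 0.143]
orientation: [-3.14, 0.0, 0.009]
contact_force: [0.2, 0.7, 1.6]
grip_width: -0.0
gripper_force: 0.0
```

Emit:
{"api": "arm_command", "payload": {
  "rows": [
    {"fingers": -1.0,"x": 0.0,"y": 0.0,"z": 0.005,"ax": 0.0,"ay": 0.0,"az": 0.0},
    {"fingers": -1.0,"x": 0.0,"y": 0.0,"z": 0.005,"ax": 0.0,"ay": 0.0,"az": 0.0},
    {"fingers": -1.0,"x": 0.0,"y": 0.0,"z": 0.005,"ax": 0.0,"ay": 0.0,"az": 0.0},
    {"fingers": -1.0,"x": 0.0,"y": 0.0,"z": 0.0,"ax": 0.0,"ay": 0.0,"az": 0.0}
  ]
}}

```text
clock: 2.35
tcp_pos: [0.5793, -0.1712, 0.1312]
orientation: [3.141, -0.001, 0.004]
contact_force: [0.8, -1.4, 0.9]
grip_width: -0.0001
gripper_force: 0.2
```

Emit:
{"api": "arm_command", "payload": {
  "rows": [
    {"fingers": -1.0,"x": 0.001,"y": -0.006,"z": 0.002,"ax": 0.0,"ay": 0.0,"az": 0.0},
    {"fingers": -1.0,"x": 0.0,"y": 0.0,"z": 0.004,"ax": 0.0,"ay": 0.0,"az": 0.0},
    {"fingers": -1.0,"x": 0.0,"y": 0.0,"z": 0.004,"ax": 0.0,"ay": 0.0,"az": 0.0},
    {"fingers": -1.0,"x": 0.0,"y": 0.0,"z": 0.004,"ax": 0.0,"ay": 0.0,"az": 0.0},
    {"fingers": -1.0,"x": 0.0,"y": 0.0,"z": 0.0,"ax": 0.0,"ay": 0.0,"az": 0.0}
  ]
}}

```text
clock: 2.77
tcp_pos: [0.5807, -0.1643, 0.1186]
orientation: [-3.142, -0.0, -0.004]
contact_force: [-4.2, -0.3, 21.3]
grip_width: -0.0003
gripper_force: 9.5
```

Emit:
{"api": "arm_command", "payload": {
  "rows": [
    {"fingers": -1.0,"x": 0.0,"y": 0.0,"z": 0.003,"ax": 0.0,"ay": 0.0,"az": 0.0},
    {"fingers": -1.0,"x": 0.0,"y": 0.0,"z": 0.002,"ax": 0.0,"ay": 0.0,"az": 0.0},
    {"fingers": -1.0,"x": 0.0,"y": 0.0,"z": 0.0,"ax": 0.0,"ay": 0.0,"az": 0.0}
  ]
}}

```text
clock: 3.02
tcp_pos: [0.5811, -0.1642, 0.1172]
orientation: [-3.141, 0.0, -0.006]
contact_force: [-14.4, 3.0, 49.7]
grip_width: 0.0003
gripper_force: 22.5
```

Emit:
{"api": "arm_command", "payload": {
  "rows": [
    {"fingers": -1.0,"x": 0.0,"y": 0.0,"z": -0.01,"ax": 0.0,"ay": 0.0,"az": 0.0},
    {"fingers": -1.0,"x": 0.0,"y": 0.0,"z": -0.035,"ax": 0.0,"ay": 0.0,"az": 0.0},
    {"fingers": -1.0,"x": 0.0,"y": 0.0,"z": -0.04,"ax": 0.0,"ay": 0.0,"az": 0.0},
    {"fingers": -1.0,"x": 0.0,"y": 0.0,"z": -0.04,"ax": 0.0,"ay": 0.0,"az": 0.0},
    {"fingers": -1.0,"x": 0.0,"y": 0.0,"z": -0.04,"ax": 0.0,"ay": 0.0,"az": 0.0},
    {"fingers": -1.0,"x": 0.0,"y": 0.0,"z": 0.0,"ax": 0.0,"ay": 0.0,"az": 0.0}
  ]
}}

```text
clock: 3.52
tcp_pos: [0.5828, -0.1647, 0.2843]
orientation: [3.14, 0.0, 0.019]
contact_force: [1.7, -0.4, 1.1]
grip_width: -0.0003
gripper_force: 0.0
```

```bash
cat > look.py <<'E'
import sys
from bench import r
from h import *
np.set_printoptions(precision=4,suppress=True)
f=r.grab_frame("scene");Q=cloud(f);w=(abs(Q[...,0]-.575)<.03)&(Q[...,2]<.24)
def med(n,lo,hi,y0,y1):
    q=Q[w&(Q[...,2]>lo)&(Q[...,2]<hi)&(Q[...,1]>y0)&(Q[...,1]<y1)];print(n,len(q),np.median(q,0) if len(q) else "")
med("tail",.09,.13,-.18,-.148);med("hook",.125,.18,-.055,-.027)
I=f["frame"].astype(int);q=Q[w&(I.max(-1)<100)&(Q[...,1]>.075)&(Q[...,2]>.05)]
print("grip",len(q),q.mean(0),q.max(0));print(r.get_obs()["tcp_pos"],r.get_obs()["clock"])
cv2.imwrite(f"pics/{sys.argv[1]}.png",cv2.resize(f["frame"][90:290,200:440],(0,0),fx=2.5,fy=2.5)[...,::-1])
E
python3 look.py a1
```

```text
tail 95 [ 0.5798 -0.159   0.1012]
hook 122 [ 0.5766 -0.0438  0.1618]
grip 334 [0.5653 0.0929 0.2081] [0.5877 0.118  0.24  ]
[ 0.5814 -0.1644  0.2805] 3.5667
```

Emit:
{"api": "arm_command", "payload": {
  "rows": [
    {"fingers": -1.0,"x": -0.001,"y": -0.037,"z": 0.0,"ax": 0.0,"ay": 0.0,"az": 0.0},
    {"fingers": -1.0,"x": -0.002,"y": -0.037,"z": 0.0,"ax": 0.0,"ay": 0.0,"az": 0.0},
    {"fingers": -1.0,"x": -0.002,"y": -0.037,"z": 0.0,"ax": 0.0,"ay": 0.0,"az": 0.0},
    {"fingers": -1.0,"x": -0.002,"y": -0.037,"z": 0.0,"ax": 0.0,"ay": 0.0,"az": 0.0},
    {"fingers": -1.0,"x": -0.001,"y": -0.037,"z": 0.0,"ax": 0.0,"ay": 0.0,"az": 0.0},
    {"fingers": -1.0,"x": 0.0,"y": -0.037,"z": 0.0,"ax": 0.0,"ay": 0.0,"az": 0.0},
    {"fingers": -1.0,"x": 0.0,"y": 0.0,"z": 0.0,"ax": 0.0,"ay": 0.0,"az": 0.0},
    {"fingers": -1.0,"x": 0.0,"y": 0.0,"z": 0.0,"ax": 0.0,"ay": 0.0,"az": 0.0}
  ]
}}

```text
clock: 4.23
tcp_pos: [0.5699, 0.0608, 0.2744]
orientation: [-3.141, -0.009, 0.006]
contact_force: [0.3, -0.7, -0.1]
grip_width: 0.0003
gripper_force: 0.0
```

Emit:
{"api": "arm_command", "payload": {
  "rows": [
    {"fingers": -1.0,"x": 0.0,"y": -0.003,"z": 0.025,"ax": 0.0,"ay": 0.0,"az": 0.0},
    {"fingers": -1.0,"x": 0.0,"y": -0.002,"z": 0.015,"ax": 0.0,"ay": 0.0,"az": 0.0},
    {"fingers": -1.0,"x": 0.0,"y": -0.006,"z": 0.007,"ax": 0.0,"ay": 0.0,"az": 0.0},
    {"fingers": -1.0,"x": 0.0,"y": -0.007,"z": 0.007,"ax": 0.0,"ay": 0.0,"az": 0.0},
    {"fingers": -1.0,"x": 0.0,"y": -0.007,"z": 0.008,"ax": 0.0,"ay": 0.0,"az": 0.0},
    {"fingers": -1.0,"x": 0.0,"y": -0.007,"z": 0.008,"ax": 0.0,"ay": 0.0,"az": 0.0},
    {"fingers": -1.0,"x": 0.0,"y": -0.007,"z": 0.008,"ax": 0.0,"ay": 0.0,"az": 0.0}
  ]
}}

```text
clock: 4.82
tcp_pos: [0.5712, 0.0961, 0.1979]
orientation: [3.141, -0.002, -0.001]
contact_force: [-2.6, -4.1, 2.1]
grip_width: 0.0002
gripper_force: 2.3
```

Emit:
{"api": "arm_command", "payload": {
  "rows": [
    {"fingers": -1.0,"x": 0.0,"y": -0.007,"z": 0.01,"ax": 0.0,"ay": 0.0,"az": 0.0},
    {"fingers": -1.0,"x": 0.0,"y": -0.007,"z": 0.01,"ax": 0.0,"ay": 0.0,"az": 0.0},
    {"fingers": -1.0,"x": 0.0,"y": -0.007,"z": 0.01,"ax": 0.0,"ay": 0.0,"az": 0.0},
    {"fingers": -1.0,"x": 0.0,"y": -0.005,"z": 0.011,"ax": 0.0,"ay": 0.0,"az": 0.0},
    {"fingers": -1.0,"x": 0.0,"y": -0.005,"z": 0.011,"ax": 0.0,"ay": 0.0,"az": 0.0},
    {"fingers": -1.0,"x": 0.0,"y": -0.004,"z": 0.011,"ax": 0.0,"ay": 0.0,"az": 0.0}
  ]
}}

```text
clock: 5.32
tcp_pos: [0.5717, 0.132, 0.1343]
orientation: [-3.141, 0.0, -0.001]
contact_force: [-0.6, -4.4, 3.1]
grip_width: -0.0002
gripper_force: 2.1
```

```bash
python3 look.py a2
```

```text
tail 95 [ 0.5785 -0.1588  0.1008]
hook 117 [ 0.577  -0.0437  0.1623]
grip 1938 [0.5629 0.1389 0.1676] [0.5891 0.194  0.24  ]
[0.5708 0.1328 0.1323] 5.3667
```

View pics/a2.png

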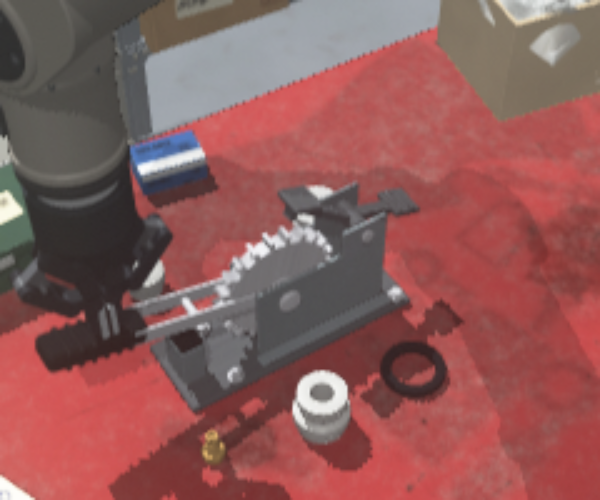

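The fingers at (108,318) press on the grip's inner part. The handle is nearly down, the pawl is still free, and the small parts are undisturbed.

Emit:
{"api": "arm_command", "payload": {
  "rows": [
    {"fingers": -1.0,"x": 0.0,"y": -0.004,"z": 0.01,"ax": 0.0,"ay": 0.0,"az": 0.0},
    {"fingers": -1.0,"x": 0.0,"y": -0.003,"z": 0.01,"ax": 0.0,"ay": 0.0,"az": 0.0},
    {"fingers": -1.0,"x": 0.0,"y": -0.002,"z": 0.01,"ax": 0.0,"ay": 0.0,"az": 0.0},
    {"fingers": -1.0,"x": 0.0,"y": 0.0,"z": 0.003,"ax": 0.0,"ay": 0.0,"az": 0.0},
    {"fingers": -1.0,"x": 0.0,"y": 0.0,"z": 0.002,"ax": 0.0,"ay": 0.0,"az": 0.0},
    {"fingers": -1.0,"x": 0.0,"y": 0.0,"z": 0.0,"ax": 0.0,"ay": 0.0,"az": 0.0}
  ]
}}

```text
clock: 5.87
tcp_pos: [0.5712, 0.1411, 0.0999]
orientation: [-3.141, -0.001, 0.001]
contact_force: [-0.7, -0.1, 0.4]
grip_width: -0.0002
gripper_force: 0.0
```

Emit:
{"api": "arm_command", "payload": {
  "rows": [
    {"fingers": -1.0,"x": 0.0,"y": 0.0,"z": 0.002,"ax": 0.0,"ay": 0.0,"az": 0.0},
    {"fingers": -1.0,"x": 0.0,"y": 0.0,"z": 0.002,"ax": 0.0,"ay": 0.0,"az": 0.0},
    {"fingers": -1.0,"x": 0.0,"y": 0.0,"z": 0.0,"ax": 0.0,"ay": 0.0,"az": 0.0},
    {"fingers": -1.0,"x": 0.0,"y": 0.0,"z": 0.0,"ax": 0.0,"ay": 0.0,"az": 0.0}
  ]
}}

```text
clock: 6.2
tcp_pos: [0.5713, 0.1411, 0.0987]
orientation: [-3.141, 0.0, -0.001]
contact_force: [-6.6, -0.7, 19.9]
grip_width: 0.0002
gripper_force: 10.1
```

Emit:
{"api": "arm_command", "payload": {
  "rows": [
    {"fingers": -1.0,"x": 0.0,"y": 0.0,"z": -0.02,"ax": 0.0,"ay": 0.0,"az": 0.0},
    {"fingers": -1.0,"x": 0.0,"y": 0.0,"z": -0.04,"ax": 0.0,"ay": 0.0,"az": 0.0},
    {"fingers": -1.0,"x": 0.0,"y": 0.0,"z": -0.04,"ax": 0.0,"ay": 0.0,"az": 0.0},
    {"fingers": -1.0,"x": 0.0,"y": 0.0,"z": -0.04,"ax": 0.0,"ay": 0.0,"az": 0.0},
    {"fingers": -1.0,"x": 0.0,"y": 0.0,"z": 0.0,"ax": 0.0,"ay": 0.0,"az": 0.0},
    {"fingers": -1.0,"x": 0.001,"y": 0.036,"z": 0.0,"ax": 0.0,"ay": 0.0,"az": 0.0},
    {"fingers": -1.0,"x": 0.001,"y": 0.036,"z": 0.0,"ax": 0.0,"ay": 0.0,"az": 0.0},
    {"fingers": -1.0,"x": 0.001,"y": 0.036,"z": 0.0,"ax": 0.0,"ay": 0.0,"az": 0.0},
    {"fingers": -1.0,"x": 0.001,"y": 0.036,"z": 0.0,"ax": 0.0,"ay": 0.0,"az": 0.0},
    {"fingers": -1.0,"x": 0.001,"y": 0.036,"z": 0.0,"ax": 0.0,"ay": 0.0,"az": 0.0}
  ]
}}

```text
clock: 7.03
tcp_pos: [0.5758, -0.0411, 0.2362]
orientation: [-3.141, -0.0, -0.0]
contact_force: [0.7, -0.3, -0.2]
grip_width: 0.0003
gripper_force: 0.0
```

```bash
python3 look.py a3
```

```text
tail 96 [ 0.5792 -0.1594  0.1006]
hook 120 [ 0.5773 -0.0433  0.1624]
grip 666 [0.5678 0.1492 0.0774] [0.5883 0.1936 0.0842]
[ 0.5756 -0.051   0.2361] 7.0833
```

View pics/a3.png

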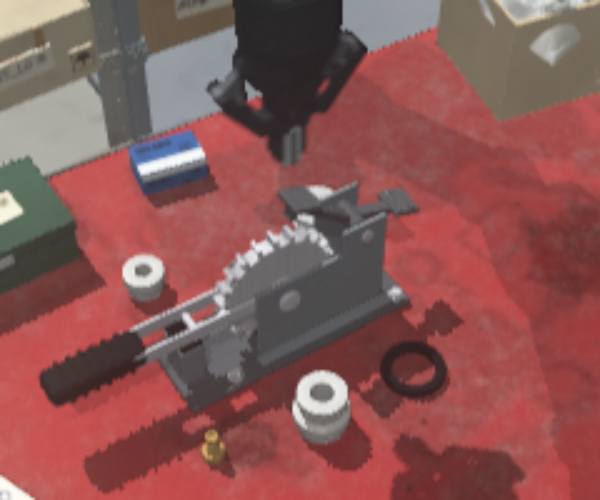

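The handle now lies on its stop with the grip at (95,365), and the hook pad at (310,200) is still raised under the fingers.

Emit:
{"api": "arm_command", "payload": {
  "rows": [
    {"fingers": -1.0,"x": 0.002,"y": -0.009,"z": 0.02,"ax": 0.0,"ay": 0.0,"az": 0.0},
    {"fingers": -1.0,"x": 0.0,"y": 0.0,"z": 0.025,"ax": 0.0,"ay": 0.0,"az": 0.0},
    {"fingers": -1.0,"x": 0.0,"y": 0.0,"z": 0.006,"ax": 0.0,"ay": 0.0,"az": 0.0},
    {"fingers": -1.0,"x": 0.0,"y": 0.0,"z": 0.006,"ax": 0.0,"ay": 0.0,"az": 0.0},
    {"fingers": -1.0,"x": 0.0,"y": 0.0,"z": 0.006,"ax": 0.0,"ay": 0.0,"az": 0.0},
    {"fingers": -1.0,"x": 0.0,"y": 0.0,"z": 0.006,"ax": 0.0,"ay": 0.0,"az": 0.0},
    {"fingers": -1.0,"x": 0.0,"y": 0.0,"z": 0.003,"ax": 0.0,"ay": 0.0,"az": 0.0},
    {"fingers": -1.0,"x": 0.0,"y": 0.0,"z": 0.0,"ax": 0.0,"ay": 0.0,"az": 0.0}
  ]
}}

```text
clock: 7.75
tcp_pos: [0.579, -0.0258, 0.1655]
orientation: [-3.137, -0.005, -0.002]
contact_force: [-1.5, 9.6, 3.7]
grip_width: 0.0002
gripper_force: 6.3
```

Emit:
{"api": "arm_command", "payload": {
  "rows": [
    {"fingers": -1.0,"x": 0.0,"y": 0.0,"z": -0.02,"ax": 0.0,"ay": 0.0,"az": 0.0},
    {"fingers": -1.0,"x": 0.0,"y": 0.0,"z": -0.02,"ax": 0.0,"ay": 0.0,"az": 0.0},
    {"fingers": -1.0,"x": 0.0,"y": 0.0,"z": 0.0,"ax": 0.0,"ay": 0.0,"az": 0.0},
    {"fingers": -1.0,"x": 0.0,"y": 0.0,"z": 0.0,"ax": 0.0,"ay": 0.0,"az": 0.0}
  ]
}}

```text
clock: 8.08
tcp_pos: [0.5796, -0.0307, 0.2061]
orientation: [3.141, -0.0, 0.006]
contact_force: [-1.3, 0.2, -0.4]
grip_width: -0.0001
gripper_force: 0.0
```

```bash
python3 look.py a4
```

```text
tail 109 [ 0.58   -0.1595  0.1093]
hook 149 [ 0.5759 -0.0409  0.1528]
grip 659 [0.5678 0.1494 0.0774] [0.5902 0.1934 0.0856]
[ 0.5787 -0.0307  0.205 ] 8.1333
```

View pics/a4.png

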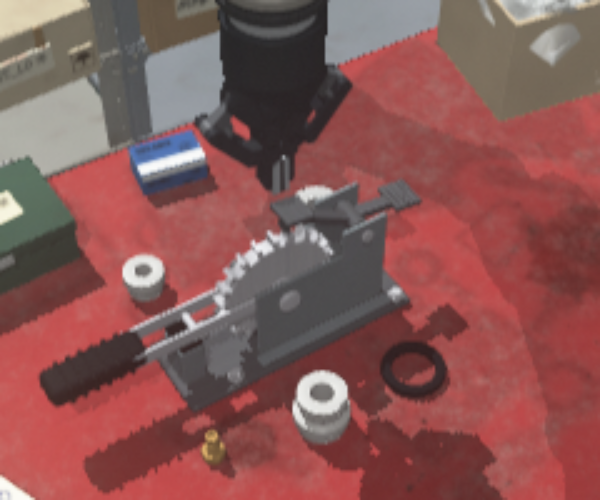

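The hook pad at (295,212) is about halfway down. The fingers stand about 12 mm too far towards the handle, so I shift them back.

Emit:
{"api": "arm_command", "payload": {
  "rows": [
    {"fingers": -1.0,"x": -0.001,"y": 0.012,"z": 0.0,"ax": 0.0,"ay": 0.0,"az": 0.0},
    {"fingers": -1.0,"x": 0.0,"y": 0.0,"z": 0.015,"ax": 0.0,"ay": 0.0,"az": 0.0},
    {"fingers": -1.0,"x": 0.0,"y": 0.0,"z": 0.01,"ax": 0.0,"ay": 0.0,"az": 0.0},
    {"fingers": -1.0,"x": 0.0,"y": 0.0,"z": 0.005,"ax": 0.0,"ay": 0.0,"az": 0.0},
    {"fingers": -1.0,"x": 0.0,"y": 0.0,"z": 0.005,"ax": 0.0,"ay": 0.0,"az": 0.0},
    {"fingers": -1.0,"x": 0.0,"y": 0.0,"z": 0.005,"ax": 0.0,"ay": 0.0,"az": 0.0},
    {"fingers": -1.0,"x": 0.0,"y": 0.0,"z": 0.003,"ax": 0.0,"ay": 0.0,"az": 0.0},
    {"fingers": -1.0,"x": 0.0,"y": 0.0,"z": 0.0,"ax": 0.0,"ay": 0.0,"az": 0.0}
  ]
}}

```text
clock: 8.8
tcp_pos: [0.5776, -0.0417, 0.1619]
orientation: [-3.141, -0.001, -0.0]
contact_force: [-1.9, 2.7, 6.0]
grip_width: 0.0002
gripper_force: 2.9
```

Now press to a firm stop.

Emit:
{"api": "arm_command", "payload": {
  "rows": [
    {"fingers": -1.0,"x": 0.0,"y": 0.0,"z": 0.002,"ax": 0.0,"ay": 0.0,"az": 0.0},
    {"fingers": -1.0,"x": 0.0,"y": 0.0,"z": 0.002,"ax": 0.0,"ay": 0.0,"az": 0.0},
    {"fingers": -1.0,"x": 0.0,"y": 0.0,"z": 0.0,"ax": 0.0,"ay": 0.0,"az": 0.0},
    {"fingers": -1.0,"x": 0.0,"y": 0.0,"z": 0.0,"ax": 0.0,"ay": 0.0,"az": 0.0}
  ]
}}

```text
clock: 9.13
tcp_pos: [0.578, -0.0412, 0.1608]
orientation: [-3.14, -0.001, -0.003]
contact_force: [-9.5, 4.4, 28.5]
grip_width: 0.0001
gripper_force: 13.9
```

Emit:
{"api": "arm_command", "payload": {
  "rows": [
    {"fingers": -1.0,"x": 0.0,"y": 0.0,"z": -0.01,"ax": 0.0,"ay": 0.0,"az": 0.0},
    {"fingers": -1.0,"x": 0.0,"y": 0.0,"z": -0.03,"ax": 0.0,"ay": 0.0,"az": 0.0},
    {"fingers": -1.0,"x": 0.0,"y": 0.0,"z": -0.04,"ax": 0.0,"ay": 0.0,"az": 0.0},
    {"fingers": -1.0,"x": 0.0,"y": 0.0,"z": -0.02,"ax": 0.0,"ay": 0.0,"az": 0.0},
    {"fingers": -1.0,"x": 0.0,"y": 0.0,"z": 0.0,"ax": 0.0,"ay": 0.0,"az": 0.0},
    {"fingers": -1.0,"x": 0.0,"y": 0.0,"z": 0.0,"ax": 0.0,"ay": 0.0,"az": 0.0}
  ]
}}

```text
clock: 9.63
tcp_pos: [0.5781, -0.0429, 0.2586]
orientation: [3.141, -0.001, 0.005]
contact_force: [-0.2, -0.8, -0.8]
grip_width: 0.0002
gripper_force: 0.0
```

```bash
python3 look.py a5
```

```text
tail 120 [ 0.5792 -0.1592  0.1169]
hook 159 [ 0.5756 -0.0393  0.1432]
grip 664 [0.5678 0.1491 0.0774] [0.5894 0.1936 0.0859]
[ 0.5771 -0.0429  0.2571] 9.6833
```

View pics/a5.png

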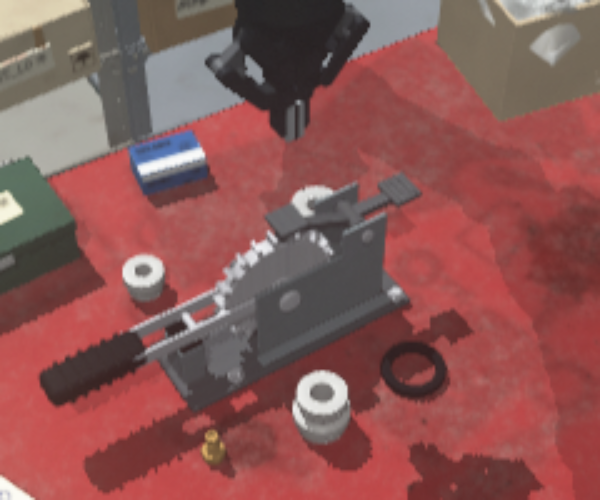

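The hook pad at (292,220) is back at 143 mm and the tail at 117 mm. The handle lies on its stop, the small parts have not moved and the tool is clear, so I hand in.

```bash
python3 -c "
from bench import r
print(r.hand_in())"
```

```text
the job is handed in; nothing more can be done
None
```

I handed the job in at about 9.7 s. By the last camera measurement, the handle lies on its stop, the hook is back in the teeth, the small parts look undisturbed and the tool is clear; the hand-in returned no verdict.

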